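# Store the pressing block in a drawer that opens less than the block's length

### The arm

A 7-joint arm with a two-finger parallel gripper is mounted at the origin on the work surface; the furniture and walls round the work are solid. World frame = base frame: x ahead of the robot, y to its left, z up, the work surface at z = 0. Lengths are in mm, angles in rad, forces in N, time in s.
With the tool pointing down it reaches from about 400 to 875 mm from the base axis. Payload 4.4 kg.
Tool frame: the origin (TCP) lies where the fingers leave the gripper's body, on its centre line; the fingertips stand 73 mm ahead of it and the grasp point (between the pads) lies 54 mm ahead of it; z points along the fingers, y is the line along which they close (so a half turn about z gives the same grasp; the last joint's range is limited). The gripper opens to 85 mm and grips with 20 to 120 N. Pads are 22 mm wide; open, the fingers measure 114 mm over their backs; the gripper's body (76 mm by 85 mm) begins 54 mm behind the grasp point. The pads swing forward as they close: fully open they stand 13 mm farther back than shut.
Start: joints at [1.108, 0.628, 0.038, 1.517, -0.027, 0.996, -0.02], TCP at [251.23, -599.5, 303.913] pointing down, gripper open.
Joint ranges: [-3.06, 3.06], [-0.37, 2.12], [-1.25, 1.32], [0.18, 2.47], [-1.1, 4.24], [0.23, 1.98], [-2.94, 2.94]. Speed limits (rad/s): [2.57, 2.57, 3.14, 3.14, 3.14, 3.14, 3.14].

### API

Orientations are given as [roll, pitch, yaw] about the fixed x, y, z axes, in that order (R = Rz(yaw) Ry(pitch) Rx(roll)).
In Python, from cell import ctrl gives the robot as it stands.
- The arm moves only by the tool send_rows, never from a script. Its argument "rows" is a list that holds one entry, the list of rows, each a list of 6 numbers: the shift along the tool's x, y, z in cm, then the turn, a rotation vector about the tool's x, y, z in rad. In form: [[[tx, ty, tz, wx, wy, wz], ...]]. A call has 1 to 10 rows; each row is the pose to reach, as a shift and turn from the pose commanded when the call began, along the tool's axes at that moment; what a row does not reach only later rows make up. A row lasts 1/10 s, in which the tool goes at most 50 mm and 8.59 degrees, less where a joint would pass 70% of its speed; a pose out of reach is approached as far as the arm can. A call with a gripper value outside its range is refused whole. "grip" is the closure in counts, from 0 (fully open) to 255 (shut), set as the call begins (left out, the last holds). The fingers move at their own pace and stop on an object; the grip force is fixed at half the most. Time passes only in rows, so rows that repeat a pose let the fingers close. It gives the time, the measured TCP pose, the force, the opening and the grip force at its end, in the units of the state.
- ctrl.read_state(): the state, without advancing time (a new reading comes with each control period).
- ctrl.get_image(name): name is "scene" or "top" or "wrist"; returns a dict with "pixels" (420x560x3 uint8, red, green, blue), "fx", "fy", "cx", "cy" (pixels), "D" ([k1, k2, p1, p2, k3] as OpenCV has them; the pictures are not rectified), "extrinsics" (4x4, takes a point from camera to world coordinates); the wrist camera has in their place "mount" (4x4, takes a point from camera to tool coordinates, whose origin is the TCP and whose axes are the flange's). Camera axes: x right, y up, looking along -z (the intrinsics and any distortion apply to the point x, -y, -z); pixel columns grow to the right and rows downward; lengths in mm; the calibration is good to about 2 mm. A picture is of the moment at which its call begins: read the wrist's pose just before it. There is no depth.
- ctrl.finish_job(): hands the job in; it is judged then, once.
The state is a dict: "clock": time; "qpos": joint angles; "qd": joint speeds; "tau": joint torques, N m; "eef_pos": TCP position; "tool_rot": TCP orientation; "force": force on the tool from outside, world axes, zero at the start; "torque": the same for the moment, N m; "width": finger opening in mm; "gripper_force": force on a finger pad.
Only numpy, scipy, OpenCV 4.12 (cv2) and the standard library are available. Lean on these libraries where they do the work, as an engineer would, in place of code of your own. Each camera call takes 0.05 s, during which the arm holds its last target. There are 200 camera calls.

### The job

Put the wooden pressing block away in the blue drawer chest: pull the drawer out to its stop, and since it opens less than the block is long, tip the block to feed its leading end in under the chest's top, then lay it down flat on the drawer's floor, lengthwise between the two low ribs, without dropping it. Then push the drawer fully shut, and leave the dye tin, mug, spray can and tape roll where they stand.

Things in the scene. Friction and masses are not known exactly. Their poses are not given: they have to be found in the camera images.
- drawer (a joint): Drawer travel in m: 0 is fully shut, 0.10 fully open at its stop. Slides straight out of the chest's front with about 2.5 N of friction and stays where it is left.
- drawer_handle (a point): Middle of the drawer's steel bar handle: round bar 10 mm thick, 110 mm long, parallel to the drawer's front, 48 mm above the bench, its axis 45 mm out from the front panel's outer face (40 mm clear behind the bar), a post at each end. Moves with the drawer. x points straight into the chest (shutting direction), y along the bar, z up.
- drawer_floor (a point): On the drawer's plywood floor at the inner face of its front panel, midway across, 22 mm above the bench; moves with the drawer; x points into the chest. Front panel 14 mm thick, its top 52 mm above the floor. Inside 178 mm long (x), 178 mm wide, side walls 50 mm high. Two lengthwise ribs 24 mm high, 6 mm thick leave a middle channel 104 mm wide (y -52 to 52 mm).
- top_edge (a point): Middle of the lower front edge of the chest's top panel, 62 mm above the drawer's floor; the panel is 12 mm thick. At its stop the drawer is open from above only over the 100 mm between its front panel and this edge; the rest lies under the panel. A block lying across the ribs is too high for the drawer to shut. Axes as the chest's.
- block_mid (a point): Centre of the loose wooden pressing block, a plain pine box 120 mm long (its y axis), 60 mm wide (its x axis) and 42 mm high (its z axis), about 0.28 kg, lying flat on the bench; the point is 21 mm above its underside.
- chest: Blue single-drawer chest fixed to the bench, 200 mm deep, 226 mm wide, 96 mm high. Origin at the centre of its underside; x points from its front (drawer side) to its back, its front face is 100 mm before the origin. Its top is a fixed panel reaching to the front face.
- dye_tin: Bystander: small round tin, 77 mm across and 77 mm high, origin at its underside. Leave it alone.
- mug: Bystander: red and white mug with handle, 90 mm across (129 mm with handle), 104 mm high, origin at its underside. Leave it alone.
- spray_can: Bystander: green aerosol can, 58 mm across, 184 mm high, origin at its underside. Leave it alone.
- tape: Bystander: pale roll of tape lying flat, 101 mm across, 25 mm high, origin at its underside. Leave it alone.
Not all that is in view belongs to the job. What is shaped like the part that bears block_mid but purple is not meant.

How it is judged:
By the outcome, as a careful person would: the job done as asked, in the order asked, and still so for the second after the job is handed in, with the robot touching nothing.
It also fails if it takes over 72 s, if anything falls off the work surface, if the arm or the gripper's body presses on something with over 40 N, if the wrist force passes 120 N, or if a joint passes its speed limit or range.

## Working session

There is one attempt and no reset: what is moved stays moved. The work goes in short steps, Python scripts to look and compute and a tool call to move; the robot and the scene stay as the last step left them, time stands still between calls to the robot, and variables do not carry over. Pictures are saved under pics/ and viewed, at most 12 in all, crops included, and the job is handed in when it is done.

Besides the shell and the picture viewer there is one more tool, called by a JSON object that holds its "api" and its "payload". send_rows: Moves the arm, as the interface text tells. Its arguments: {"type":"object","properties":{"rows":{"type":"array","items":{"type":"array","items":{"type":"array","items":{"type":"number"}}}},"grip":{"type":"number"}},"required":["rows"]}

```bash
mkdir -p pics; ls; cat > h.py <<'E'
import numpy as np, cv2
from cell import ctrl
from scipy.spatial.transform import Rotation as R
def grab(n):
    s=ctrl.read_state(); im=ctrl.get_image(n); 
    if 'extrinsics' in im: T=np.array(im['extrinsics'])
    else:
        W=np.eye(4);W[:3,:3]=R.from_euler('xyz',s['tool_rot']).as_matrix();W[:3,3]=s['eef_pos'];T=W@np.array(im['mount'])
    im['T']=T; return im
def save(im,f): cv2.imwrite(f,cv2.cvtColor(np.asarray(im['pixels']),cv2.COLOR_RGB2BGR))
def K(im): return np.array([[im['fx'],0,im['cx']],[0,im['fy'],im['cy']],[0,0,1.]])
def ray(im,uv,z):
    p=cv2.undistortPoints(np.array(uv,float).reshape(-1,1,2),K(im),np.array(im['D'],float)).reshape(-1,2)
    d=np.c_[p[:,0],-p[:,1],-np.ones(len(p))]@im['T'][:3,:3].T; o=im['T'][:3,3]
    return o+d*((z-o[2])/d[:,2])[:,None]
def proj(im,P):
    Q=(np.asarray(P,float).reshape(-1,3)-im['T'][:3,3])@im['T'][:3,:3]
    return cv2.projectPoints(Q*[1,-1,-1],np.zeros(3),np.zeros(3),K(im),np.array(im['D'],float))[0].reshape(-1,2)
E
python3 - <<'E'
from h import *
import pickle
for n in ['top','scene']:
    im=grab(n); save(im,f'pics/{n}0.png'); pickle.dump(im,open(n+'.pkl','wb')); print(n,im['T'].round(2).tolist(),im['fx'],im['D'])
s=ctrl.read_state(); print(s)
E
```

```text
pics
top [[0.01, 0.99, -0.11, 442.61], [-1.0, 0.01, 0.02, 55.6], [0.02, 0.11, 0.99, 1046.17], [0.0, 0.0, 0.0, 1.0]] 410.73546406871014 [0.0252638 0.        0.        0.        0.       ]
scene [[-0.7, 0.37, -0.61, -167.28], [-0.71, -0.37, 0.59, 747.09], [-0.01, 0.85, 0.53, 714.97], [0.0, 0.0, 0.0, 1.0]] 515.3889992863117 [-0.05865357  0.          0.          0.          0.        ]
{'clock': 0.1, 'qpos': array([ 1.10821232,  0.62925869,  0.03846804,  1.51824476, -0.02699331,
        0.9963071 , -0.01999253]), 'qd': array([ 2.76763631e-04, -3.09632468e-03,  6.56097900e-04, -3.41681950e-03,
       -3.58515250e-05, -2.82480066e-05, -1.11318619e-03]), 'tau': array([ 2.76006402e-03, -5.64528036e+01,  1.22968566e+00, -1.93975210e+01,
        1.10534034e-02,  5.35562576e-03,  6.20586479e-05]), 'eef_pos': array([ 251.04700282, -599.0999696 ,  303.08552727]), 'tool_rot': array([-3.13989376e+00,  3.62141708e-05,  3.96776844e-01]), 'force': array([ 0.24831951, -0.62877227, -0.06145513]), 'torque': array([-0.00716464,  0.05089863, -0.02552428]), 'gripper_force': 0.0, 'width': 85.14715669578838}
```

View pics/top0.png

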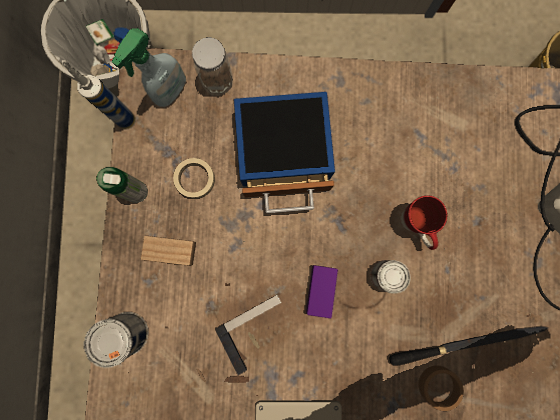

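View pics/scene0.png

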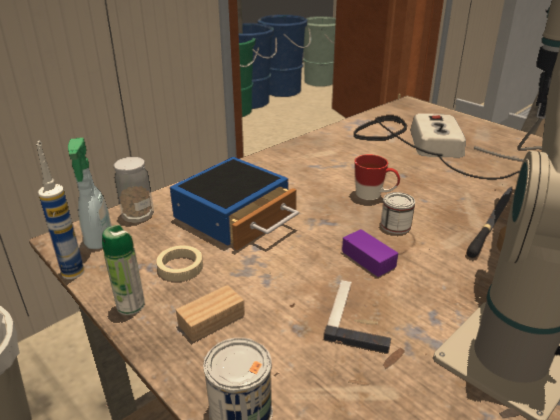

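The top view shows the chest at cols 235–333, rows 95–185, its handle at (288,208), the pine block at (167,251) and the purple decoy at (322,292). The scene view agrees. Next I measure by masks.

```bash
python3 - <<'E'
from h import *
import pickle
im=pickle.load(open('top.pkl','rb')); px=np.asarray(im['pixels']); hsv=cv2.cvtColor(px,cv2.COLOR_RGB2HSV)
def roi(m,a,b,c,d): o=np.zeros_like(m);o[c:d,a:b]=m[c:d,a:b];return o
def big(m):
    c,_=cv2.findContours(m,cv2.RETR_EXTERNAL,cv2.CHAIN_APPROX_NONE); return max(c,key=cv2.contourArea)
def rect(P):
    c,s,a=cv2.minAreaRect(P[:,:2].astype(np.float32)); return np.round(c,1),np.round(s,1),round(a,2),cv2.boxPoints((c,s,a)).round(0).tolist()
# block
print('block px',px[250,165],hsv[250,165],'bench',px[270,165],hsv[270,165])
for lo in [(8,90,140),(8,80,120)]:
    m=roi(cv2.inRange(hsv,lo,(22,255,255)),130,205,225,275)
    m=cv2.morphologyEx(m,cv2.MORPH_OPEN,np.ones((3,3)))
    c=big(m); print(cv2.contourArea(c),rect(ray(im,c[:,0],42)))
m=roi(cv2.inRange(hsv,(100,100,40),(125,255,255)),225,345,85,200)
c=big(cv2.morphologyEx(m,cv2.MORPH_CLOSE,np.ones((5,5)))); 
print('chest',rect(ray(im,c[:,0],96)))
m=roi(cv2.inRange(hsv,(0,0,0),(180,255,50)),225,345,85,190);print('black',rect(ray(im,big(m)[:,0],96)))
m=roi(cv2.inRange(hsv,(0,0,120),(180,60,255)),255,325,188,220)
c=big(m);print('handle',cv2.contourArea(c),rect(ray(im,c[:,0],48)),cv2.boundingRect(c))
big_=cv2.resize(px[80:270,120:350],None,fx=3.2,fy=3.2,interpolation=cv2.INTER_CUBIC);cv2.imwrite('pics/c1.png',big_[:600,:,::-1])
for n,r,h in [('tape',(165,220,150,205),25)]:
    pass
for n,uv,z in [('tin',(393,276),77),('mug',(427,215),104),('spray',(112,180),184),('tape',(194,178),25),('purple',(322,290),42)]: print(n,ray(im,uv,z).round())
E
```

```text
block px [181 141  98] [ 16 117 181] bench [128 101  75] [ 15 106 128]
1287.5 (array([462.6, 307. ]), array([145.2, 104.1]), 78.26, [[397.0, 246.0], [499.0, 225.0], [528.0, 367.0], [426.0, 389.0]])
2950.0 (array([463.4, 316.4]), array([118.3, 177.7]), 0.51, [[404.0, 405.0], [405.0, 227.0], [523.0, 228.0], [522.0, 406.0]])
chest (array([735.5,  39.4]), array([197.9, 223.8]), 5.47, [[626.0, 141.0], [648.0, -81.0], [845.0, -63.0], [823.0, 160.0]])
black (array([736.2,  39.3]), array([170.9, 196.1]), 5.41, [[642.0, 129.0], [660.0, -66.0], [831.0, -50.0], [812.0, 145.0]])
handle 176.0 (array([584.7,  22.8]), array([ 49.4, 121.5]), 5.5, [[554.0, 81.0], [566.0, -40.0], [615.0, -35.0], [603.0, 86.0]]) (265, 189, 49, 24)
tin [[ 405. -220.   77.]]
mug [[ 546. -294.  104.]]
spray [[605. 401. 184.]]
tape [[643. 262.  25.]]
purple [[369. -57.  42.]]
```

View pics/c1.png

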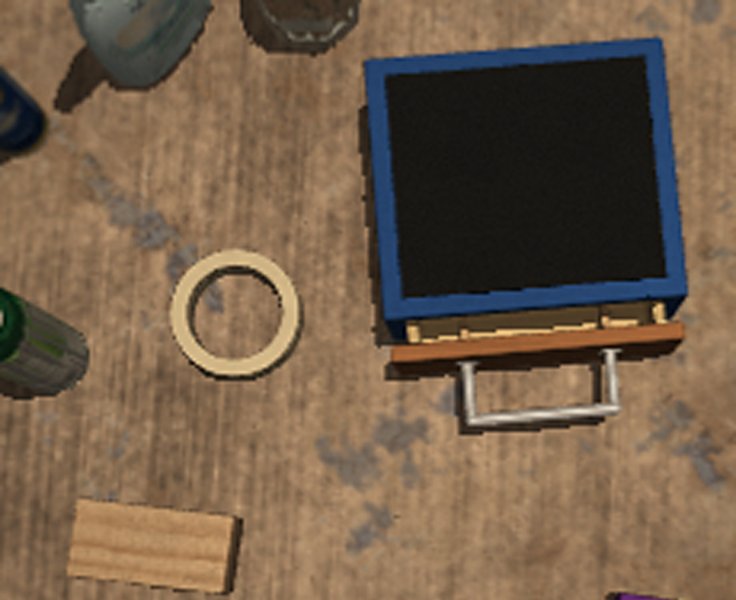

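The crop (3.2×, offset 120,80) shows the block's top corners near (78,500), (238,516), (229,591) and (70,575). The handle bar runs (470,425)–(615,409), and the drawer is already open a little. I check these against the known sizes in both views.

```bash
python3 - <<'E'
from h import *
import pickle
im=pickle.load(open('top.pkl','rb')); sc=pickle.load(open('scene.pkl','rb'))
cr=lambda l:np.array(l,float)/3.2+[120-.3,80-.3]
B=ray(im,cr([(78,500),(238,516),(229,591),(70,575)]),42)
print('block',B.round(1).tolist(),B.mean(0).round(1),np.linalg.norm(np.roll(B,-1,0)-B,axis=1).round(1))
H=ray(im,cr([(472,420),(613,408)]),50);print('bar',H.round(1).tolist(),np.linalg.norm(H[1]-H[0]))
F=ray(im,cr([(392,351),(683,325)]),74);print('panel top outer?inner',F.round(1).tolist())
# scene: block top corners, chest mask
px=np.asarray(sc['pixels']);hsv=cv2.cvtColor(px,cv2.COLOR_RGB2HSV)
print('scene proj block',proj(sc,B).round().tolist()); print('scene bar',proj(sc,H).round().tolist())
E
```

```text
block [[495.5, 374.2, 42.0], [484.3, 253.4, 42.0], [427.8, 258.3, 42.0], [439.1, 377.4, 42.0]] [461.7 315.8  42. ] [121.3  56.7 119.7  56.5]
bar [[558.5, 76.7, 50.0], [568.8, -31.0, 50.0]] 108.16225662388585
panel top outer?inner [[607.0, 136.6, 74.0], [629.2, -81.6, 74.0]]
scene proj block [[177.0, 309.0], [229.0, 283.0], [246.0, 297.0], [193.0, 324.0]]
scene bar [[267.0, 231.0], [296.0, 212.0]]
```

```bash
python3 - <<'E'
import cv2
a=cv2.imread('pics/scene0.png')[140:340,160:310];cv2.imwrite('pics/c2.png',cv2.resize(a,None,fx=3,fy=3,interpolation=cv2.INTER_CUBIC))
E
```

```text
(no output)
```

View pics/c2.png

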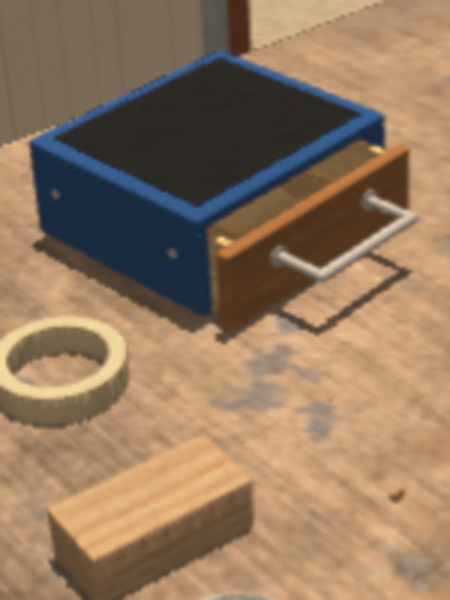

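The scene crop shows the block's top corners within 3 px of the top-view estimate, which shifts its centre to about (460,315). The bar ends match at (267,231) and (297,212). The chest yaw is 5.46° and the drawer is about 14 mm open. Now I move to the handle.

```bash
cat >> h.py <<'E'
YC=np.radians(5.46); CX=np.array([np.cos(YC),np.sin(YC),0]); CY=np.array([-np.sin(YC),np.cos(YC),0]); Z=np.array([0,0,1.])
FRONT=np.array([636.0,29.9,0])   # front face mid, z=0
def to(pos,Rm,note=''):
    s=ctrl.read_state(); R0=R.from_euler('xyz',s['tool_rot']).as_matrix()
    t=R0.T@(np.asarray(pos)-s['eef_pos'])/10; w=R.from_matrix(R0.T@Rm).as_rotvec()
    print(note,np.r_[t.round(2),w.round(3)].tolist(),'norm mm',(np.linalg.norm(t)*10).round(),'rad',np.linalg.norm(w).round(2))
def down(yaw): return R.from_euler('xyz',[np.pi,0,yaw]).as_matrix()
E
python3 - <<'E'
from h import *
to([563.6,22.9,200],down(np.pi/2+YC))
E
```

```text
[52.86, -45.27, 10.38, -0.001, -0.001, -1.269] norm mm 704.0 rad 1.27
```

{"api": "send_rows", "payload": {"rows": [[[52.86, -45.27, 10.0, 0, 0, -1.269], [52.86, -45.27, 10.0, 0, 0, -1.269], [52.86, -45.27, 10.0, 0, 0, -1.269], [52.86, -45.27, 10.0, 0, 0, -1.269], [52.86, -45.27, 10.0, 0, 0, -1.269], [52.86, -45.27, 10.0, 0, 0, -1.269], [52.86, -45.27, 10.0, 0, 0, -1.269], [52.86, -45.27, 10.0, 0, 0, -1.269], [52.86, -45.27, 10.0, 0, 0, -1.269], [52.86, -45.27, 10.0, 0, 0, -1.269]]], "grip": 150}}

```text
clock: 1.1
eef_pos: [473.9, -155.7, 232.4]
tool_rot: [-3.141, -0.0, 1.667]
force: [0.8, -0.5, 0.5]
width: 35.2
gripper_force: 0.0
```

```bash
python3 - <<'E'
from h import *
s=ctrl.read_state();print(s['clock'],s['eef_pos'],s['tool_rot'],s['width'],s['qpos'])
to([563.6,22.9,200],down(np.pi/2+YC))
E
```

```text
1.1 [ 473.92516291 -155.67829399  232.37291359] [-3.14143270e+00 -3.23403764e-04  1.66676598e+00] 35.23845354465833 [ 0.46366981  0.53190278 -0.29201137  2.00089657  0.24576199  0.6423206
  0.10789555]
 [16.92, 10.64, 3.24, -0.0, -0.0, 0.001] norm mm 202.0 rad 0.0
```

{"api": "send_rows", "payload": {"rows": [[[16.9, 10.6, 3.2, 0, 0, 0], [16.9, 10.6, 3.2, 0, 0, 0], [16.9, 10.6, 3.2, 0, 0, 0], [16.9, 10.6, 3.2, 0, 0, 0], [16.9, 10.6, 3.2, 0, 0, 0], [16.9, 10.6, 3.2, 0, 0, 0], [16.9, 10.6, 3.2, 0, 0, 0], [16.9, 10.6, 3.2, 0, 0, 0]]]}}

```text
clock: 1.9
eef_pos: [562.5, 18.8, 200.9]
tool_rot: [-3.141, 0.001, 1.663]
force: [-0.9, -1.1, -0.2]
width: 35.2
gripper_force: 0.0
```

```bash
python3 - <<'E'
from h import *
im=grab('wrist');save(im,'pics/w1.png')
print(proj(im,[[558.5,76.7,50],[568.8,-31,50]]).round())
s=ctrl.read_state();print(s['clock'],s['eef_pos'],s['tool_rot'])
to([563.6,22.9,104],down(np.pi/2+YC))
E
```

```text
[[277. 130.]
 [277. 276.]]
1.95 [562.59990486  18.86313016 200.96124602] [-3.14120244e+00  9.69998682e-04  1.66276500e+00]
 [0.4, 0.14, 9.7, -0.0, 0.001, -0.003] norm mm 97.0 rad 0.0
```

View pics/w1.png

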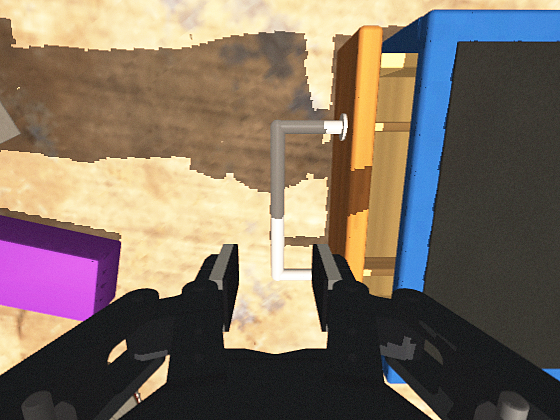

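The wrist view shows the bar at column 278, rows 125–275, where it was predicted and midway between the fingers (238 and 313). I go down and grip.

{"api": "send_rows", "payload": {"rows": [[[0.4, 0.1, 4, 0, 0, 0], [0.4, 0.1, 7, 0, 0, 0], [0.4, 0.1, 9.2, 0, 0, 0], [0.4, 0.1, 9.7, 0, 0, 0], [0.4, 0.1, 9.7, 0, 0, 0], [0.4, 0.1, 9.7, 0, 0, 0]]]}}

```text
clock: 2.55
eef_pos: [564.3, 24.6, 104.9]
tool_rot: [3.14, 0.0, 1.665]
force: [1.0, -0.1, 0.0]
width: 35.0
gripper_force: 0.0
```

{"api": "send_rows", "payload": {"rows": [[[0, 0, 0, 0, 0, 0], [0, 0, 0, 0, 0, 0], [0, 0, 0, 0, 0, 0], [0, 0, 0, 0, 0, 0], [0, 0, 0, 0, 0, 0]]], "grip": 255}}

```text
clock: 3.05
eef_pos: [564.2, 24.9, 105.1]
tool_rot: [3.14, 0.0, 1.665]
force: [-1.5, -0.3, 7.2]
width: 7.5
gripper_force: 58.6
```

{"api": "send_rows", "payload": {"rows": [[[0, -1, 0, 0, 0, 0], [0, -2, 0, 0, 0, 0], [0, -3, 0, 0, 0, 0], [0, -4, 0, 0, 0, 0], [0, -5, 0, 0, 0, 0], [0, -6, 0, 0, 0, 0], [0, -7, 0, 0, 0, 0], [0, -7.8, 0, 0, 0, 0], [0, -8.2, 0, 0, 0, 0], [0, -8.2, 0, 0, 0, 0]]]}}

```text
clock: 4.05
eef_pos: [481.8, 17.3, 105.1]
tool_rot: [3.14, 0.0, 1.666]
force: [-0.2, 0.3, 12.2]
width: 7.6
gripper_force: 60.6
```

{"api": "send_rows", "payload": {"rows": [[[0, -0.2, 0, 0, 0, 0], [0, -0.4, 0, 0, 0, 0], [0, -0.6, 0, 0, 0, 0], [0, -0.8, 0, 0, 0, 0], [0, -0.9, 0, 0, 0, 0], [0, -0.9, 0, 0, 0, 0]]]}}

```text
clock: 4.65
eef_pos: [477.7, 16.9, 105.1]
tool_rot: [3.13, -0.001, 1.665]
force: [8.9, -0.8, 1.6]
width: 8.0
gripper_force: 59.5
```

{"api": "send_rows", "payload": {"rows": [[[0, -0.3, 0, 0, 0, 0], [0, -0.5, 0, 0, 0, 0], [0, -0.5, 0, 0, 0, 0], [0, -0.5, 0, 0, 0, 0]]]}}

```text
clock: 5.05
eef_pos: [477.1, 16.8, 105.2]
tool_rot: [3.121, -0.002, 1.665]
force: [18.0, -1.6, -9.0]
width: 7.7
gripper_force: 58.7
```

{"api": "send_rows", "payload": {"rows": [[[0, 0.5, 0, 0, 0, 0], [0, 0.8, 0, 0, 0, 0], [0, 0.8, 0, 0, 0, 0], [0, 0.8, 0, 0, 0, 0]]], "grip": 150}}

```text
clock: 5.45
eef_pos: [474.7, 16.7, 103.7]
tool_rot: [-3.139, 0.0, 1.666]
force: [-0.4, -0.5, 0.4]
width: 34.8
gripper_force: 0.0
```

The drawer is at its stop: the bar is at x≈477, as predicted, and the force was rising. Next I hover tilted over the block and look.

```bash
cat >> h.py <<'E'
def RM(u,phi):
    z=np.sin(phi)*u-np.cos(phi)*Z; x=np.cos(phi)*u+np.sin(phi)*Z; return np.c_[x,np.cross(z,x),z]
PHI=np.radians(12); BY=np.radians(84.65); BU=np.array([np.cos(BY),np.sin(BY),0]); BC=np.array([460.,315,0])
E
python3 - <<'E'
from h import *
to([475,40,220],down(np.pi/2+YC),'up')
Rm=RM(BU,PHI); p=BC-20*BU+24*Z; to(p-54*Rm[:,2]+110*Z,Rm,'hover')
E
```

```text
up [2.32, 0.23, -11.63, -0.002, 0.0, -0.0] norm mm 119.0 rad 0.0
hover [26.77, 0.77, -8.32, -0.022, 0.209, 0.188] norm mm 280.0 rad 0.28
```

{"api": "send_rows", "payload": {"rows": [[[0, 0, -5, 0, 0, 0], [0, 0, -9, 0, 0, 0], [5, 0.3, -9, 0, 0.05, 0.05], [10, 0.5, -8.5, -0.01, 0.1, 0.1], [15, 0.6, -8.3, -0.02, 0.2, 0.188], [20, 0.8, -8.3, -0.022, 0.209, 0.188], [25, 0.8, -8.3, -0.022, 0.209, 0.188], [26.8, 0.8, -8.3, -0.022, 0.209, 0.188], [26.8, 0.8, -8.3, -0.022, 0.209, 0.188], [26.8, 0.8, -8.3, -0.022, 0.209, 0.188]]], "grip": 0}}

```text
clock: 6.45
eef_pos: [457.7, 283.5, 186.4]
tool_rot: [3.141, -0.208, 1.478]
force: [0.1, -0.5, 0.5]
width: 85.5
gripper_force: 0.0
```

```bash
python3 - <<'E'
from h import *
import pickle
im=grab('wrist');save(im,'pics/w2.png');pickle.dump(im,open('w2.pkl','wb'))
s=ctrl.read_state();print(s['clock'],s['eef_pos'],s['tool_rot'],s['width'])
V=np.array([BU[1],-BU[0],0])
print(proj(im,[BC+a*60*BU+b*30*V+42*Z for a,b in [(1,1),(1,-1),(-1,-1),(-1,1)]]).round())
top=grab('top');pickle.dump(top,open('top2.pkl','wb'));save(top,'pics/top2.png')
E
```

```text
6.5 [458.17799204 282.54621189 186.3367746 ] [ 3.1404562  -0.20772187  1.47598963] 85.4670329851607
[[317. 126.]
 [231. 126.]
 [232. 296.]
 [316. 296.]]
```

View pics/w2.png

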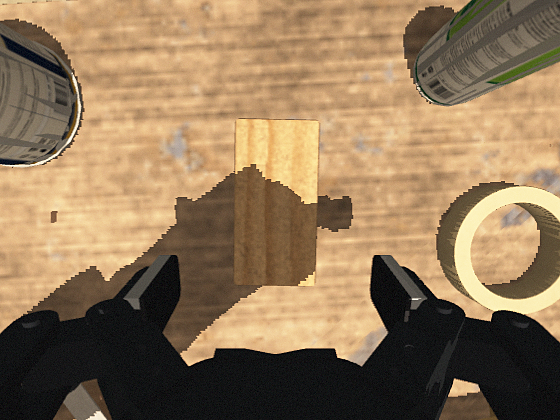

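The wrist view shows the block's top face at (235,120), (319,121), (316,287) and (234,285), close to the prediction. I refine with those corners.

```bash
python3 - <<'E'
from h import *
import pickle
im=pickle.load(open('w2.pkl','rb'))
B=ray(im,[(235,120),(319,121),(316,287),(234,285)],42)
print(B.round(1).tolist(),B.mean(0).round(1),np.linalg.norm(np.roll(B,-1,0)-B,axis=1).round(1))
l=(B[0]+B[1]-B[2]-B[3]);print(np.degrees(np.arctan2(l[1],l[0])))
BC=np.array([461,318.5,0]); Rm=RM(BU,PHI); p=BC-20*BU+24*Z; to(p-54*Rm[:,2],Rm)
E
```

```text
[[439.2, 381.6, 42.0], [497.2, 375.5, 42.0], [485.1, 258.8, 42.0], [426.7, 265.8, 42.0]] [462.  320.5  42. ] [ 58.2 117.3  58.8 116.5]
83.9573309628209
 [-1.76, -0.11, 10.83, 0.002, 0.002, -0.002] norm mm 110.0 rad 0.0
```

{"api": "send_rows", "payload": {"rows": [[[0, -0.1, 3, 0, 0, 0], [-0.5, -0.1, 6, 0, 0, 0], [-1.2, -0.1, 8.5, 0, 0, 0], [-1.6, -0.1, 10.3, 0, 0, 0], [-1.8, -0.1, 10.8, 0, 0, 0], [-1.8, -0.1, 10.8, 0, 0, 0], [-1.8, -0.1, 10.8, 0, 0, 0]]]}}

```text
clock: 7.25
eef_pos: [458.3, 286.5, 76.0]
tool_rot: [-3.141, -0.208, 1.474]
force: [0.7, -0.0, -0.4]
width: 85.5
gripper_force: 0.0
```

```bash
python3 - <<'E'
from h import *
BC=np.array([461,318.5,0]); Rm=RM(BU,PHI); p=BC-20*BU+24*Z; to(p-54*Rm[:,2],Rm)
print(ctrl.read_state()['force'])
E
```

```text
[0.11, -0.04, -0.06, 0.0, 0.002, -0.003] norm mm 1.0 rad 0.0
[ 0.6552805  -0.02304682 -0.35612756]
```

{"api": "send_rows", "payload": {"rows": [[[0, 0, 0, 0, 0, 0], [0, 0, 0, 0, 0, 0], [0, 0, 0, 0, 0, 0], [0, 0, 0, 0, 0, 0], [0, 0, 0, 0, 0, 0], [0, 0, 0, 0, 0, 0]]], "grip": 255}}

```text
clock: 7.85
eef_pos: [458.7, 288.7, 78.3]
tool_rot: [3.138, -0.209, 1.477]
force: [-0.0, -2.9, 7.0]
width: 59.3
gripper_force: 65.4
```

{"api": "send_rows", "payload": {"rows": [[[-0.2, 0, -1, 0, 0, 0], [-0.6, 0, -3, 0, 0, 0], [-1.3, 0, -6, 0, 0, 0], [-2.0, 0, -9, 0, 0, 0], [-2.6, 0, -12, 0, 0, 0], [-2.6, 0, -12, 0, 0, 0], [-2.6, 0, -12, 0, 0, 0]]]}}

```text
clock: 8.55
eef_pos: [453.5, 238.4, 189.7]
tool_rot: [3.138, -0.21, 1.477]
force: [-0.3, 0.9, -2.7]
width: 59.5
gripper_force: 65.6
```

```bash
python3 - <<'E'
from h import *
import pickle
im=grab('wrist');save(im,'pics/w3.png')
s=ctrl.read_state();print(s['clock'],s['eef_pos'],s['tool_rot'],s['width'],s['force'])
# expected corner pixels in wrist cam from assumed block pose at grasp
Rp=R.from_euler('xyz',[3.138,-.209,1.477]).as_matrix();tp=np.array([458.7,288.7,78.3])
BC=np.array([461,318.5,21]);o=Rp.T@(BC-tp);print('centre in tool',o.round(1))
V=np.array([BU[1],-BU[0],0]);M=im['mount']
im['T']=np.array(M)
C=[Rp.T@(BC+a*60*BU+b*30*V+21*Z-tp) for a,b in [(1,1),(1,-1),(-1,-1),(-1,1)]];print(proj(im,C).round().tolist())
pickle.dump(im,open('w3.pkl','wb'))
E
```

```text
8.6 [453.10316511 238.71421007 189.01922136] [ 3.13963293 -0.20931494  1.47713009] 59.08435582184991 [ 0.65563731  0.29847127 -1.75670954]
centre in tool [17.3 -0.7 62.3]
[[356.0, 78.0], [189.0, 78.0], [195.0, 399.0], [352.0, 398.0]]
```

View pics/w3.png

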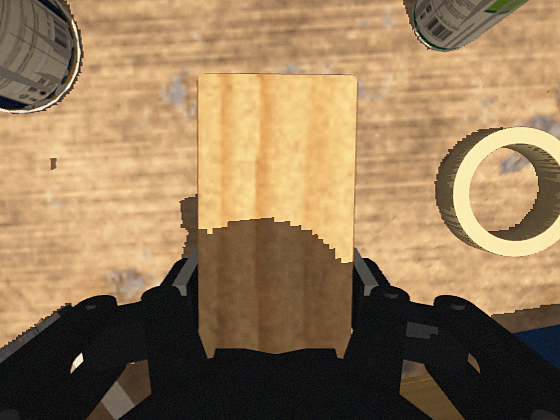

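The held block's leading edge is at row 74, columns 198–357, and its sides are at about 198 and 355 by row 250. I solve its pose in the tool frame from these.

```bash
python3 - <<'E'
from h import *
import pickle
from scipy.optimize import least_squares
im=pickle.load(open('w3.pkl','rb'));px=np.asarray(im['pixels']).astype(int)
# edge columns per row (red jump)
for r in [80,100,130,160,190,210]:
    g=np.abs(np.diff(cv2.GaussianBlur(px[r-2:r+3].mean(0).mean(1)[None].astype(np.float32),(5,1),0)[0]))
    print(r,185+np.argmax(g[185:212]),340+np.argmax(g[340:368]))
print(im['fx'],im['T'].round(3).tolist())
def corners(p):
    x,y,z,d=p; c,s=np.cos(d),np.sin(d); u=np.array([c,0,s]);n=np.array([s,0,-c]) # u lead dir, n up normal in tool
    return [np.array([x,y,z])+a*u+b*30*np.array([0,1,0])+21*n for a,b in [(60,1),(60,-1),(0,1),(0,-1)]]
print(proj(im,corners([17.3,-.7,62.3,.209])).round())
E
```

```text
80 198 356
100 198 355
130 198 355
160 198 354
190 198 353
210 197 352
320.7056372353198 [[-0.001, 0.963, 0.269, 67.558], [1.0, 0.001, 0.0, 0.037], [0.0, 0.269, -0.963, -68.758], [0.0, 0.0, 0.0, 1.0]]
[[356.  78.]
 [189.  78.]
 [354. 243.]
 [192. 244.]]
```

```bash
python3 - <<'E'
from h import *
import pickle
from scipy.optimize import least_squares
im=pickle.load(open('w3.pkl','rb'))
def pts(p,d=.209):
    x,y,z=p;c,s=np.cos(d),np.sin(d);u=np.array([c,0,s]);n=np.array([s,0,-c])
    return proj(im,[np.array([x,y,z])+59.3*u+b*29.2*np.array([0,1,0])+21*n for b in (1,-1)])
f=lambda p:(pts(p)-[[356.5,74],[198,74]]).ravel()
r=least_squares(f,[17,0,62]);print(r.x.round(1),r.fun.round(1))
E
```

```text
[19.7  0.9 66.1] [-0.  -0.1  0.   0.1]
```

```bash
cat >> h.py <<'E'
OFF=np.array([18.7,0.3,65.0]); D0=FRONT-100*CX+22*Z
def place(xl,c,th):
    th=np.radians(th); u=np.cos(th)*CX-np.sin(th)*Z; n=np.sin(th)*CX+np.cos(th)*Z
    ctr=D0+xl*CX+c*Z-60*u+21*n; Rm=RM(CX,PHI-th); return ctr-Rm@OFF,Rm
def seq(L):
    for q in L: p,Rm=place(*q); to(p,Rm,str(q)); 
E
python3 - <<'E'
from h import *
p,Rm=place(21,64+70,38);print(p)
seq([(21,134,38),(21,64,38)])
E
```

```text
[534.7676442   20.52512415 276.1070678 ]
(21, 134, 38) [-18.69, 10.2, -12.85, 0.173, -0.554, 1.393] norm mm 249.0 rad 1.51
(21, 64, 38) [-20.15, 10.18, -6.01, 0.173, -0.554, 1.393] norm mm 234.0 rad 1.51
```

{"api": "send_rows", "payload": {"rows": [[[-1, 0, -4, 0, 0, 0], [-2, 0, -8, 0.02, -0.05, 0.1], [-18.7, 10.2, -12.8, 0.173, -0.554, 1.393], [-18.7, 10.2, -12.8, 0.173, -0.554, 1.393], [-18.7, 10.2, -12.8, 0.173, -0.554, 1.393], [-18.7, 10.2, -12.8, 0.173, -0.554, 1.393], [-18.7, 10.2, -12.8, 0.173, -0.554, 1.393], [-18.7, 10.2, -12.8, 0.173, -0.554, 1.393], [-18.7, 10.2, -12.8, 0.173, -0.554, 1.393], [-18.7, 10.2, -12.8, 0.173, -0.554, 1.393]]]}}

```text
clock: 9.6
eef_pos: [535.0, 22.1, 274.3]
tool_rot: [-3.086, 0.381, 0.288]
force: [0.9, -0.2, -3.0]
width: 59.3
gripper_force: 67.2
```

```bash
python3 - <<'E'
from h import *
s=ctrl.read_state();print(s['qpos'].round(2),s['width'])
seq([(21,134,38)])
E
```

```text
[ 0.21  0.71 -0.53  1.59  0.29  1.32 -1.7 ] 59.29795881452455
(21, 134, 38) [-0.13, 0.14, -0.15, 0.022, -0.067, 0.178] norm mm 2.0 rad 0.19
```

{"api": "send_rows", "payload": {"rows": [[[-0.1, 0.1, -0.2, 0.022, -0.067, 0.178], [-0.1, 0.1, -0.2, 0.022, -0.067, 0.178], [-0.1, 0.1, -0.2, 0.022, -0.067, 0.178], [-0.1, 0.1, -0.2, 0.022, -0.067, 0.178]]]}}

```text
clock: 10.0
eef_pos: [534.9, 20.2, 277.4]
tool_rot: [-3.139, 0.45, 0.103]
force: [-0.3, 0.4, -1.5]
width: 59.2
gripper_force: 67.2
```

```bash
python3 - <<'E'
from h import *
seq([(21,134,38),(21,70,38),(21,64,38),(60,33,38),(92,8,38),(101,2,38)])
im=grab('wrist');save(im,'pics/w4.png');sc=grab('scene');save(sc,'pics/s4.png')
# expected lines of top edge, front panel corners in wrist view
e=lambda x,y,z:D0+x*CX+y*CY+z*Z
print(proj(im,[e(100,-113,74),e(100,113,74),e(0,-89,52),e(0,89,52),e(-14,-105,52),e(-14,105,52)]).round().tolist())
E
```

```text
(21, 134, 38) [0.05, -0.03, 0.12, 0.0, -0.004, 0.007] norm mm 1.0 rad 0.01
(21, 70, 38) [2.83, -0.02, 5.88, 0.0, -0.004, 0.007] norm mm 65.0 rad 0.01
(21, 64, 38) [3.1, -0.02, 6.42, 0.0, -0.004, 0.007] norm mm 71.0 rad 0.01
(60, 33, 38) [7.96, 0.02, 7.52, 0.0, -0.004, 0.007] norm mm 109.0 rad 0.01
(92, 8, 38) [11.92, 0.05, 8.37, 0.0, -0.004, 0.007] norm mm 146.0 rad 0.01
(101, 2, 38) [13.0, 0.05, 8.52, 0.0, -0.004, 0.007] norm mm 155.0 rad 0.01
[[511.0, -102.0], [41.0, -106.0], [396.0, 86.0], [154.0, 84.0], [412.0, 104.0], [138.0, 102.0]]
```

View pics/w4.png

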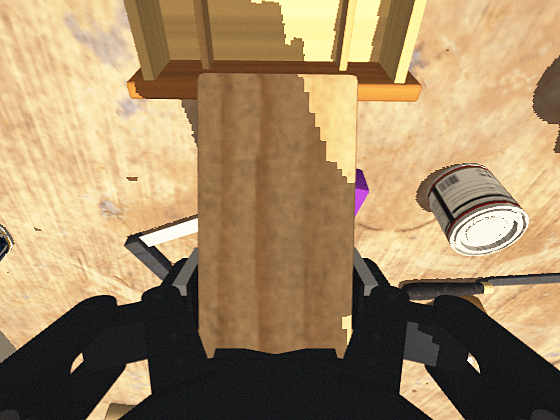

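The wrist view shows the front panel's top band at rows 83–99, columns 130–418, against a predicted 85–103 and 138–412. The ribs at columns 205 and 345 are centred on the block, so the alignment is good. Feed in.

{"api": "send_rows", "payload": {"rows": [[[1.4, 0, 3, 0, 0, 0], [2.4, 0, 5, 0, -0.004, 0.007], [3.1, 0, 6.4, 0, -0.004, 0.007], [4.8, 0, 6.8, 0, -0.004, 0.007], [6.4, 0, 7.2, 0, -0.004, 0.007], [8.0, 0, 7.5, 0, -0.004, 0.007], [9.3, 0, 7.8, 0, -0.004, 0.007], [10.6, 0, 8.1, 0, -0.004, 0.007], [11.9, 0, 8.4, 0, -0.004, 0.007], [11.9, 0, 8.4, 0, -0.004, 0.007]]]}}

```text
clock: 11.1
eef_pos: [605.9, 27.0, 149.6]
tool_rot: [3.141, 0.454, 0.093]
force: [-0.2, 0.5, -1.9]
width: 58.8
gripper_force: 67.2
```

```bash
python3 - <<'E'
from h import *
s=ctrl.read_state();print(s['force'],s['qpos'].round(2))
seq([(92,8,38),(101,4,38),(106,4,34),(112,4,30),(119,4,25),(125,4,20),(129,4,15),(132,4,10),(134,4,5),(134,4,0)])
sc=grab('scene');save(sc,'pics/s5.png')
a=cv2.imread('pics/s5.png')[130:290,150:350];cv2.imwrite('pics/s5c.png',cv2.resize(a,None,fx=3.5,fy=3.5,interpolation=cv2.INTER_CUBIC))
E
```

```text
[-0.18562204  0.49658265 -1.86635094] [ 0.13  0.98 -0.43  1.39  0.31  1.31 -1.84]
(92, 8, 38) [-0.06, -0.03, -0.03, -0.001, 0.0, -0.002] norm mm 1.0 rad 0.0
(101, 4, 38) [0.92, -0.03, -0.07, -0.001, 0.0, -0.002] norm mm 9.0 rad 0.0
(106, 4, 34) [0.7, -0.03, 0.25, -0.001, 0.07, -0.002] norm mm 7.0 rad 0.07
(112, 4, 30) [0.62, -0.03, 0.56, -0.0, 0.14, -0.003] norm mm 8.0 rad 0.14
(119, 4, 25) [0.52, -0.03, 1.04, -0.0, 0.227, -0.003] norm mm 12.0 rad 0.23
(125, 4, 20) [0.41, -0.03, 1.62, -0.0, 0.314, -0.003] norm mm 17.0 rad 0.31
(129, 4, 15) [0.19, -0.03, 2.34, -0.0, 0.401, -0.003] norm mm 23.0 rad 0.4
(132, 4, 10) [-0.04, -0.03, 3.15, 0.0, 0.489, -0.003] norm mm 32.0 rad 0.49
(134, 4, 5) [-0.27, -0.03, 4.05, 0.0, 0.576, -0.003] norm mm 41.0 rad 0.58
(134, 4, 0) [-0.6, -0.03, 5.06, 0.0, 0.663, -0.003] norm mm 51.0 rad 0.66
```

View pics/s5c.png

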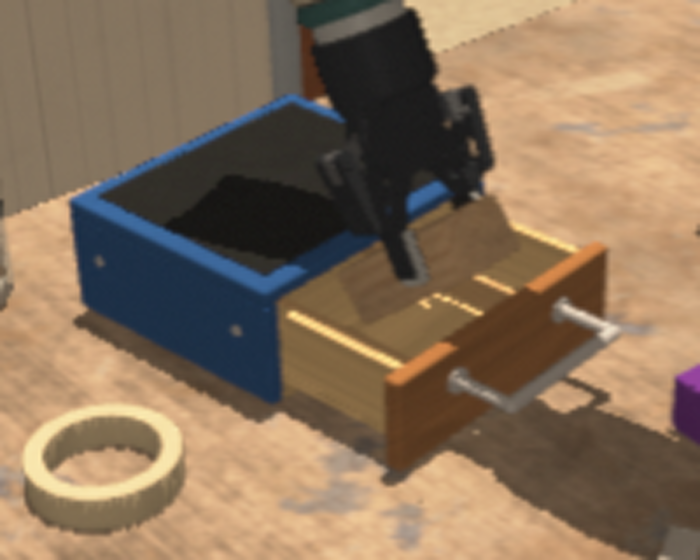

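The scene crop shows the block tipped, its leading end under the top and its trailing end above the front panel. I lay it down in small steps.

{"api": "send_rows", "payload": {"rows": [[[0.5, 0, -0.05, 0, 0, 0], [0.9, 0, -0.05, 0, 0, 0], [0.7, 0, 0.1, 0, 0.035, 0], [0.55, 0, 0.25, 0, 0.07, 0], [0.45, 0, 0.4, 0, 0.105, 0], [0.4, 0, 0.55, 0, 0.14, 0], [0.35, 0, 0.8, 0, 0.185, 0], [0.3, 0, 1.04, 0, 0.227, 0], [0.2, 0, 1.33, 0, 0.27, 0], [0.2, 0, 1.6, 0, 0.314, 0]]]}}

```text
clock: 12.15
eef_pos: [600.0, 26.3, 135.8]
tool_rot: [3.14, 0.138, 0.092]
force: [0.7, 0.2, -2.6]
width: 59.1
gripper_force: 67.2
```

```bash
python3 - <<'E'
from h import *
s=ctrl.read_state();print(s['force'],s['torque'])
seq([(122,4,20),(126,4,15),(129,4,10),(132,4,5),(132,4,0),(132,2,0),(132,0,0)])
E
```

```text
[ 0.72407318  0.16126951 -2.57885828] [ 0.04211669 -0.12266875  0.02663903]
(122, 4, 20) [-0.01, -0.05, 0.26, 0.001, -0.001, -0.003] norm mm 3.0 rad 0.0
(126, 4, 15) [-0.45, -0.05, 0.88, 0.001, 0.086, -0.003] norm mm 10.0 rad 0.09
(129, 4, 10) [-0.91, -0.04, 1.58, 0.001, 0.173, -0.003] norm mm 18.0 rad 0.17
(132, 4, 5) [-1.31, -0.04, 2.35, 0.001, 0.261, -0.003] norm mm 27.0 rad 0.26
(132, 4, 0) [-1.94, -0.04, 3.21, 0.001, 0.348, -0.003] norm mm 38.0 rad 0.35
(132, 2, 0) [-1.91, -0.04, 3.41, 0.001, 0.348, -0.003] norm mm 39.0 rad 0.35
(132, 0, 0) [-1.88, -0.04, 3.61, 0.001, 0.348, -0.003] norm mm 41.0 rad 0.35
```

{"api": "send_rows", "payload": {"rows": [[[-0.2, 0, 0.5, 0, 0.04, 0], [-0.45, 0, 0.88, 0, 0.086, 0], [-0.7, 0, 1.25, 0, 0.13, 0], [-0.9, 0, 1.58, 0, 0.173, 0], [-1.1, 0, 2.0, 0, 0.22, 0], [-1.3, 0, 2.35, 0, 0.26, 0], [-1.6, 0, 2.75, 0, 0.3, 0], [-1.94, 0, 3.2, 0, 0.348, 0], [-1.94, 0, 3.2, 0, 0.348, 0], [-1.94, 0, 3.2, 0, 0.348, 0]]]}}

```text
clock: 13.15
eef_pos: [575.9, 24.0, 106.5]
tool_rot: [3.14, -0.207, 0.094]
force: [0.4, 0.4, -2.0]
width: 59.0
gripper_force: 67.2
```

```bash
python3 - <<'E'
from h import *
s=ctrl.read_state();print(s['force'],s['torque'],s['tool_rot'])
seq([(132,4,0),(132,2,0),(132,0,0),(132,-3,0)])
E
```

```text
[ 0.4257405   0.44116296 -2.04678027] [-0.03203076  0.40879442  0.01543974] [ 3.13971578 -0.20676802  0.0936594 ]
(132, 4, 0) [0.07, -0.04, -0.01, 0.002, 0.003, -0.002] norm mm 1.0 rad 0.0
(132, 2, 0) [0.02, -0.04, 0.19, 0.002, 0.003, -0.002] norm mm 2.0 rad 0.0
(132, 0, 0) [-0.02, -0.04, 0.38, 0.002, 0.003, -0.002] norm mm 4.0 rad 0.0
(132, -3, 0) [-0.08, -0.04, 0.68, 0.002, 0.003, -0.002] norm mm 7.0 rad 0.0
```

{"api": "send_rows", "payload": {"rows": [[[0, 0, 0.1, 0, 0, 0], [-0.02, 0, 0.2, 0, 0, 0], [-0.04, 0, 0.3, 0, 0, 0], [-0.04, 0, 0.3, 0, 0, 0]]]}}

```text
clock: 13.55
eef_pos: [576.9, 24.2, 103.3]
tool_rot: [3.14, -0.208, 0.093]
force: [-0.5, 0.6, -2.7]
width: 59.3
gripper_force: 67.2
```

{"api": "send_rows", "payload": {"rows": [[[0, 0, 0.1, 0, 0, 0], [-0.02, 0, 0.2, 0, 0, 0], [-0.02, 0, 0.2, 0, 0, 0]]]}}

```text
clock: 13.85
eef_pos: [577.0, 24.2, 101.2]
tool_rot: [3.14, -0.208, 0.093]
force: [0.5, -0.2, -2.1]
width: 59.4
gripper_force: 67.2
```

{"api": "send_rows", "payload": {"rows": [[[0, 0, 0.1, 0, 0, 0], [-0.02, 0, 0.2, 0, 0, 0], [-0.02, 0, 0.2, 0, 0, 0]]]}}

```text
clock: 14.15
eef_pos: [578.0, 24.3, 100.3]
tool_rot: [3.14, -0.21, 0.093]
force: [-0.5, 0.3, 4.1]
width: 59.2
gripper_force: 68.0
```

{"api": "send_rows", "payload": {"rows": [[[-0.01, 0, 0.1, 0, 0, 0], [-0.01, 0, 0.1, 0, 0, 0]]]}}

```text
clock: 14.35
eef_pos: [579.0, 24.4, 100.2]
tool_rot: [3.14, -0.212, 0.093]
force: [-1.8, -0.3, 10.8]
width: 59.1
gripper_force: 68.8
```

{"api": "send_rows", "payload": {"rows": [[[-0.01, 0, 0, 0, 0, 0], [-0.01, 0, 0, 0, 0, 0], [-0.01, 0, 0, 0, 0, 0], [-0.01, 0, 0, 0, 0, 0]]], "grip": 56}}

```text
clock: 14.75
eef_pos: [577.2, 24.2, 98.1]
tool_rot: [3.14, -0.208, 0.093]
force: [0.7, -0.3, 0.7]
width: 66.2
gripper_force: 0.0
```

```bash
python3 - <<'E'
from h import *
im=grab('wrist');save(im,'pics/w6.png')
s=ctrl.read_state();print(s['eef_pos'],s['tool_rot'],s['force'],s['width'])
to(s['eef_pos']+150*Z,RM(CX,PHI))
E
```

```text
[577.14548771  24.23602771  98.12478954] [ 3.14036743 -0.20747407  0.09290993] [ 1.12252469 -0.09505373 -0.30357582] 66.45128729863409
 [3.09, 0.02, -14.68, 0.002, 0.002, -0.002] norm mm 150.0 rad 0.0
```

View pics/w6.png

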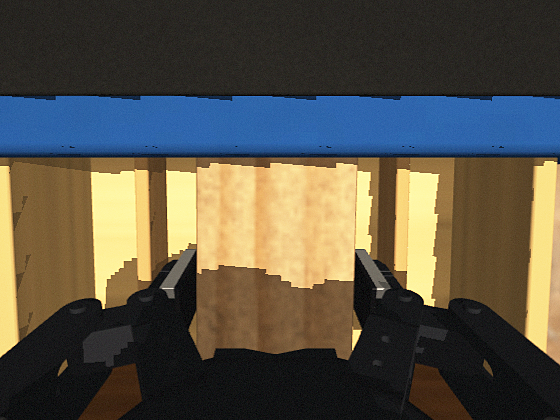

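The block lies flat and centred between the ribs (columns 197–355, ribs at 150 and 400), with clear gaps beside the fingers. I rise straight up.

{"api": "send_rows", "payload": {"rows": [[[0.3, 0, -1.4, 0, 0, 0], [0.7, 0, -3.2, 0, 0, 0], [1.2, 0, -5.7, 0, 0, 0], [2.0, 0, -9.5, 0, 0, 0], [2.8, 0, -13.5, 0, 0, 0], [3.1, 0, -14.7, 0, 0, 0], [3.1, 0, -14.7, 0, 0, 0]]]}}

```text
clock: 15.5
eef_pos: [578.3, 24.3, 250.5]
tool_rot: [3.14, -0.212, 0.092]
force: [0.7, 0.1, -0.2]
width: 66.3
gripper_force: 0.0
```

```bash
python3 - <<'E'
from h import *
# push point: closed fingers against the bar from outside, tool y along chest x; bar now at 478,14.7
bar=FRONT-159*CX
Rm=down(np.pi/2+YC)
s=ctrl.read_state(); print(s['eef_pos'],s['width'])
to(bar-80*CX+180*Z,Rm,'a'); to(bar-0*CX+180*Z,Rm,'over bar')
E
```

```text
[578.30220818  24.2926835  250.45012256] 66.29231681650884
a [-19.18, 0.05, 3.08, 0.168, -0.165, -1.568] norm mm 194.0 rad 1.59
over bar [-11.36, 0.02, 4.76, 0.168, -0.165, -1.568] norm mm 123.0 rad 1.59
```

{"api": "send_rows", "payload": {"rows": [[[-5, 0, 0, 0, 0, 0], [-11.4, 0, 4.6, 0.168, -0.165, -1.568], [-11.4, 0, 4.6, 0.168, -0.165, -1.568], [-11.4, 0, 4.6, 0.168, -0.165, -1.568], [-11.4, 0, 4.6, 0.168, -0.165, -1.568], [-11.4, 0, 4.6, 0.168, -0.165, -1.568], [-11.4, 0, 4.6, 0.168, -0.165, -1.568], [-11.4, 0, 4.6, 0.168, -0.165, -1.568], [-11.4, 0, 4.6, 0.168, -0.165, -1.568], [-11.4, 0, 4.6, 0.168, -0.165, -1.568]]], "grip": 150}}

```text
clock: 16.5
eef_pos: [474.5, 14.5, 178.2]
tool_rot: [3.128, -0.025, 1.44]
force: [-1.0, -0.9, 0.4]
width: 35.1
gripper_force: 0.0
```

```bash
python3 - <<'E'
from h import *
bar=FRONT-159*CX+np.array([0,1.5,0]);Rm=down(np.pi/2+YC)
to(bar+180*Z,Rm)
E
```

```text
[0.22, 0.3, -0.17, 0.017, -0.024, -0.226] norm mm 4.0 rad 0.23
```

{"api": "send_rows", "payload": {"rows": [[[0.2, 0.3, 0, 0.017, -0.024, -0.226], [0.2, 0.3, 0, 0.017, -0.024, -0.226], [0.2, 0.3, 0, 0.017, -0.024, -0.226], [0.2, 0.3, 0, 0.017, -0.024, -0.226]]]}}

```text
clock: 16.9
eef_pos: [478.0, 16.4, 178.9]
tool_rot: [3.14, -0.0, 1.659]
force: [-1.1, -0.2, 0.6]
width: 35.2
gripper_force: 0.0
```

```bash
python3 - <<'E'
from h import *
bar=FRONT-159*CX+np.array([0,1.5,0]);Rm=down(np.pi/2+YC)
im=grab('wrist');save(im,'pics/w7.png'); e=lambda y:FRONT-159*CX+y*CY+50*Z
print(proj(im,[e(50),e(-50)]).round().tolist())
p=np.asarray(im['pixels']).astype(int);q=proj(im,[e(25)])[0];r=int(q[1]);print(r,p[r,int(q[0])-30:int(q[0])+31:3].sum(1).tolist())
to(bar+104.5*Z,Rm)
E
```

```text
[[273.0, 148.0], [275.0, 294.0]]
188 [190, 166, 193, 210, 203, 201, 205, 197, 194, 212, 283, 304, 317, 286, 258, 219, 210, 228, 231, 204, 203]
 [-0.0, -0.06, 7.47, 0.002, -0.0, -0.007] norm mm 75.0 rad 0.01
```

{"api": "send_rows", "payload": {"rows": [[[0, 0, 3, 0, 0, 0], [0, 0, 5.5, 0, 0, 0], [0, 0, 7, 0, 0, 0], [0, 0, 7.5, 0, 0, 0], [0, 0, 7.5, 0, 0, 0]]]}}

```text
clock: 17.45
eef_pos: [478.7, 16.5, 104.7]
tool_rot: [3.139, 0.0, 1.66]
force: [0.6, 0.0, 0.4]
width: 35.0
gripper_force: 0.0
```

{"api": "send_rows", "payload": {"rows": [[[0, 0, 0, 0, 0, 0], [0, 0, 0, 0, 0, 0], [0, 0, 0, 0, 0, 0], [0, 0, 0, 0, 0, 0], [0, 0, 0, 0, 0, 0]]], "grip": 255}}

```text
clock: 17.95
eef_pos: [479.8, 16.7, 106.1]
tool_rot: [3.136, 0.0, 1.66]
force: [-1.1, 0.0, 6.4]
width: 7.6
gripper_force: 58.8
```

{"api": "send_rows", "payload": {"rows": [[[0, 1, 0, 0, 0, 0], [0, 2, 0, 0, 0, 0], [0, 3, 0, 0, 0, 0], [0, 4, 0, 0, 0, 0], [0, 5, 0, 0, 0, 0], [0, 6, 0, 0, 0, 0], [0, 7, 0, 0, 0, 0], [0, 8, 0, 0, 0, 0], [0, 8.8, 0, 0, 0, 0], [0, 9.2, 0, 0, 0, 0]]]}}

```text
clock: 18.95
eef_pos: [570.8, 25.0, 106.1]
tool_rot: [3.138, -0.0, 1.66]
force: [-3.1, -0.3, 5.9]
width: 8.0
gripper_force: 59.1
```

{"api": "send_rows", "payload": {"rows": [[[0, 0.2, 0, 0, 0, 0], [0, 0.4, 0, 0, 0, 0], [0, 0.6, 0, 0, 0, 0], [0, 0.8, 0, 0, 0, 0], [0, 1.0, 0, 0, 0, 0], [0, 1.0, 0, 0, 0, 0]]]}}

```text
clock: 19.55
eef_pos: [578.2, 25.8, 106.1]
tool_rot: [-3.141, 0.001, 1.661]
force: [-8.2, 0.1, 9.9]
width: 7.4
gripper_force: 59.7
```

{"api": "send_rows", "payload": {"rows": [[[0, 0.3, 0, 0, 0, 0], [0, 0.6, 0, 0, 0, 0], [0, 0.8, 0, 0, 0, 0], [0, 0.8, 0, 0, 0, 0], [0, 0.8, 0, 0, 0, 0]]]}}

```text
clock: 20.05
eef_pos: [579.3, 26.0, 105.9]
tool_rot: [-3.126, 0.004, 1.662]
force: [-26.0, -1.4, 26.0]
width: 7.7
gripper_force: 61.5
```

{"api": "send_rows", "payload": {"rows": [[[0, -0.3, 0, 0, 0, 0], [0, -0.3, 0, 0, 0, 0], [0, -0.3, 0, 0, 0, 0], [0, -0.3, 0, 0, 0, 0]]], "grip": 150}}

```text
clock: 20.45
eef_pos: [583.0, 25.6, 105.2]
tool_rot: [-3.14, 0.001, 1.66]
force: [-10.3, -0.3, 5.8]
width: 35.0
gripper_force: 0.0
```

{"api": "send_rows", "payload": {"rows": [[[0, -0.5, 0, 0, 0, 0], [0, -0.7, 0, 0, 0, 0], [0, -0.7, 0, 0, 0, 0], [0, -0.7, 0, 0, 0, 0]]]}}

```text
clock: 20.85
eef_pos: [579.3, 25.3, 105.6]
tool_rot: [3.137, -0.0, 1.66]
force: [-0.3, -0.3, 0.1]
width: 35.6
gripper_force: 0.0
```

Free of contact. I rise and move clear, then check.

{"api": "send_rows", "payload": {"rows": [[[0, 0, -3, 0, 0, 0], [0, 0, -7, 0, 0, 0], [0, 0, -12, 0, 0, 0], [-5, -2, -16, 0, 0, 0], [-10, -4, -20, 0, 0, 0], [-15, -6, -20, 0, 0, 0], [-20, -8, -20, 0, 0, 0], [-22, -9, -20, 0, 0, 0], [-22, -9, -20, 0, 0, 0], [-22, -9, -20, 0, 0, 0]]]}}

```text
clock: 21.85
eef_pos: [507.4, -204.2, 305.0]
tool_rot: [3.138, 0.0, 1.655]
force: [-1.2, 0.0, -0.1]
width: 35.1
gripper_force: 0.0
```

```bash
python3 - <<'E'
from h import *
import cv2
t=grab('top');sc=grab('scene');save(t,'pics/t8.png');save(sc,'pics/s8.png')
a=cv2.resize(cv2.imread('pics/t8.png')[80:230,80:460],None,fx=2,fy=2,interpolation=cv2.INTER_CUBIC)
b=cv2.resize(cv2.imread('pics/s8.png')[135:255,80:460],None,fx=2,fy=2,interpolation=cv2.INTER_CUBIC)
cv2.imwrite('pics/fin.png',np.vstack([a,b]))
E
```

```text
(no output)
```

View pics/fin.png

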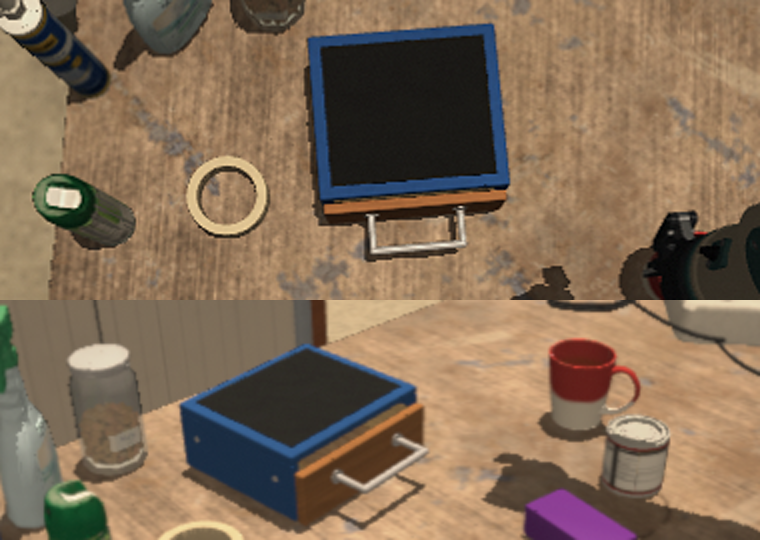

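The picture shows the block gone from view, the drawer nearly flush, and the bystanders in place. I measure the bar to see whether any gap is left.

```bash
python3 - <<'E'
from h import *
t=grab('top');px=np.asarray(t['pixels'])
h=cv2.cvtColor(px,cv2.COLOR_RGB2HSV)
def prof(im,a,b,thr):  # bar centre along chest x near each lateral y
    out=[]
    for y in (-30,-10,10,30):
        xs=np.arange(a,b,.5);uv=proj(im,[FRONT-x*CX+y*CY+50*Z for x in xs]).astype(np.float32)
        v=cv2.remap(np.asarray(im['pixels']),uv[:,0].reshape(1,-1),uv[:,1].reshape(1,-1),cv2.INTER_LINEAR)[0].astype(float)
        sat=v.max(1)-v.min(1); m=(sat<25)&(v.mean(1)>100); out.append((xs[m].mean().round(1) if m.any() else None,int(m.sum())))
    return out
import pickle
print('now',prof(t,40,95,0)); print('start',prof(pickle.load(open('top.pkl','rb')),40,95,0)); print('open',prof(pickle.load(open('top2.pkl','rb')),130,190,0))
E
```

```text
now [(np.float64(58.3), 7), (np.float64(62.0), 1), (np.float64(62.0), 3), (np.float64(61.5), 1)]
start [(np.float64(76.0), 1), (np.float64(76.2), 2), (np.float64(76.5), 3), (np.float64(76.0), 1)]
open [(np.float64(159.3), 3), (np.float64(158.2), 2), (np.float64(161.5), 1), (np.float64(159.3), 3)]
```

```bash
python3 -c "
from cell import ctrl
print(ctrl.finish_job())"
```

```text
the job is handed in; nothing more can be done
None
```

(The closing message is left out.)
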